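# Bring the tyre valve to the top on the inflation stand

## Robot

A 6-joint arm with a two-finger parallel gripper is mounted at the origin on the work surface. World frame = base frame: x ahead of the robot, y to its left, z up, the work surface at z = 0. Lengths are in m, angles in rad, forces in N, time in s.
With the tool pointing down it reaches from about 0.25 to 0.725 m from the base axis. Payload 9.7 kg.
Tool frame: the origin (TCP) lies midway between the tips of the shut fingers; the grasp point (between the pads) lies 19 mm behind it; z points along the fingers, y is the direction in which the jaws open and shut (so a half turn about z gives the same grasp; the last joint's range is limited). The gripper opens to 85 mm and grips with 20 to 120 N. Pads are 22 mm wide; open, the fingers measure 114 mm over their backs; the gripper's body (76 mm by 85 mm) begins 54 mm behind the grasp point. The pads swing forward as they close: fully open they stand 13 mm farther back than shut.
Start: joints at [1.241, 0.087, 0.176, 1.66, 0, 1.571], TCP at [0.178, 0.52, 0.231] pointing down, gripper open.
Joint ranges: [-3.13, 3.13], [-0.85, 1.81], [-1.15, 1.24], [-2.2, 2.28], [-1.44, 1.52], [-3.14, 3.14]. Speed limits (rad/s): [2.22, 2.22, 2.57, 3.14, 3.14, 3.14].

## Interface

Orientations are given as a unit quaternion [x, y, z, w].
In Python, from plant import sense, grab_frame, camera_info, sign_off gives the robot as it stands.
- The arm moves only by the tool carry_out, never from a script. Its argument "motion" is a list that holds one entry, the list of rows, each a list of 7 numbers: the shift along the world's x, y, z in cm, then the turn, a rotation vector about the world's x, y, z in rad, then the gripper's target within -1 to 1 (fully open at 1, half-way at 0, shut at -1). In form: [[[tx, ty, tz, wx, wy, wz, jaw], ...]]. A call has 1 to 5 rows; each row is the pose to reach, as a shift and turn from the pose measured when the call began; what a row does not reach only later rows make up. A row lasts 1/8 s, in which the tool goes at most 62.5 mm and 10.7 degrees, less where a joint would pass 70% of its speed; a pose out of reach is approached as far as the arm can. A call with a gripper value outside its range is refused whole. The fingers move at their own pace and stop on an object; "squeeze" is the grip in N (left out, the last holds). Time passes only in rows, so rows that repeat a pose let the fingers close. It gives the time, the measured TCP pose, the force and the opening at its end, in the units of the state.
- sense(): the state, without advancing time (a new reading comes with each control period).
- grab_frame(name): name is "side" or "top" or "wrist"; returns the picture (384x512x3 uint8, red, green, blue); there is no depth.
- camera_info(name): a dict with "K" (3x3 intrinsics, pixels), "extrinsics" (4x4, takes a point from camera to world coordinates). Camera axes: x right, y up, looking along -z (the intrinsics and any distortion apply to the point x, -y, -z); pixel columns grow to the right and rows downward; lengths in m; the calibration is good to about 2 mm. The wrist camera is an equidistant fisheye: a pixel r from the principal point sees the ray r / f radians off the axis. A picture is of the moment at which its call begins: read the wrist's pose just before it. camera_info takes no time and is no camera call; for the wrist camera it gives the pose at the moment of the call.
- sign_off(): hands the job in, once; it reports no verdict.
The state is a dict: "time_s": time; "q": joint angles; "qd": joint speeds; "tau": joint torques, N m; "eef_pos": TCP position; "eef_rot": TCP orientation; "ft_force": force on the tool from outside, world axes, zero at the start; "wrist_torque": the same for the moment, N m; "grip_width": finger opening in m.
Only numpy, scipy, OpenCV 4.12 (cv2) and the standard library are available. Lean on these libraries where they do the work, as an engineer would, in place of code of your own. Each camera call takes 0.05 s, during which the arm holds its last target.

## Task

The pit-cart wheel on the blue inflation stand has to be set for the air chuck: push its spokes with the fingertips, one spoke after another, until the red-capped valve stem stands at twelve o'clock, straight above the axle. Push gently, without gripping anything and without pushing on the tyre or the valve, leave the loose punch, pulley, bushing and carburetor cover alone, and finish clear of the wheel with it standing still.

Things in the scene. Friction and masses are not known exactly. Their poses are not given: they have to be found in the camera images.
- stand: blue steel stand, bolted down. Origin on the work surface under the wheel's mid-plane; x = axle direction (level, away from the robot), z up. Axle 170 mm up. Base plate 280 mm wide (y), 12 thick, x -100 to +70 mm. An upright guard 280 mm wide at x -91 to -85 mm, top 195 mm up, hides the lower spokes from the robot's side: spokes can be pushed only near the top.
- wheel (a joint): turning of the wheel, rad; 0 (or any full turn) = valve at twelve o'clock; grows clockwise seen from the robot's side. At value a the valve lies at (y, z) = (-sin a, cos a) from the axle in the stand's axes. Starts 2.3 to 3.98 (valve low). No end stops; stiff with grease: 0.35 N m (4 N at 90 mm), stays where left, does not coast.
- spokes: aluminium five-spoke spider on the robot's side, turning with the wheel. Origin on the axle in the wheel's mid-plane; x along the axle, z towards the valve. Straight radial spokes 12 mm wide, at stand x -48 to -26 mm, from the hub (radius 28) to radius 112 mm, open gaps between, 6 mm ahead of the tyre, at 36, 108, 180, 252, 324 degrees from the valve (valve midway between two spokes).
- tyre: white rim with black tyre, outer radius 135 mm, inner radius 100 mm, stand x = -20 to +20 mm; top 305 mm above the surface; a yellow dot on tread and both sidewalls marks the valve's place. Origin on the axle, x along the axle, z towards the valve. Do not push on it.
- valve: valve stem with red cap, 12 mm thick, on the inside of the rim, reaching from the rim (radius 100 mm) to radius 68 mm from the axle, in the wheel's mid-plane. Origin at radius 106 mm; z axis points radially outwards, so it is vertical (up) when the valve is at twelve o'clock.
- punch: steel pin punch, 145 mm long, 12 mm thick, lying loose along its x. Origin under its middle.
- pulley: bronze throttle pulley, 72 mm across, 27 mm high, lying loose. Origin at the centre of its underside.
- bushing: brass bushing, 32 mm across, 30 mm high, standing loose. Origin at the centre of its underside.
- cover: black plastic carburetor cover, 75 x 60 x 34 mm, loose. Origin at the centre of its underside.

How it is judged:
By the outcome, as a careful person would: the job done as asked, in the order asked, and still so for the second after the job is handed in, with the robot touching nothing.
It also fails if it takes over 61 s, if anything falls off the work surface, if the arm or the gripper's body presses on something with over 40 N, if the wrist force passes 120 N, or if a joint passes its speed limit or range.

## Working session

There is one attempt and no reset: what is moved stays moved. The work goes in short steps, Python scripts to look and compute and a tool call to move; the robot and the scene stay as the last step left them, time stands still between calls to the robot, and variables do not carry over. Pictures are saved under pics/ and viewed, and the job is handed in when it is done.

Besides the shell and the picture viewer there is one more tool, called after "Emit:" as name(argument=value, ...) on one line, values as JSON. carry_out: Moves the arm, as the interface text tells. Its arguments: {"type":"object","properties":{"motion":{"type":"array","items":{"type":"array","items":{"type":"array","items":{"type":"number"}}}},"squeeze":{"type":"number"}},"required":["motion"]}

```bash
mkdir -p pics; ls; python3 - <<'E'
from plant import *
import cv2, numpy as np
print(sense())
for n in ["side","top","wrist"]:
    c=camera_info(n); print(n,np.round(c["K"],1).tolist(),np.round(c["extrinsics"],3).tolist(),[k for k in c])
    cv2.imwrite(f"pics/{n}0.png",grab_frame(n)[:,:,::-1])
E
```

```text
pics
{'time_s': 0.0, 'q': array([1.24101287e+00, 8.74272116e-02, 1.75115144e-01, 1.65978553e+00,
       1.38208697e-05, 1.57079167e+00]), 'qd': array([-0.0006827 ,  0.00156384,  0.00027752,  0.00182817,  0.00085099,
        0.00035003]), 'tau': array([ 9.10553317e-04, -5.20390821e+01,  4.64800715e+01,  1.62268127e-02,
       -2.44729936e-04,  4.23541053e-06]), 'eef_pos': array([0.17803213, 0.52014364, 0.23059139]), 'eef_rot': array([ 1.64143202e-01,  9.86436306e-01, -6.40677842e-04, -1.13617445e-04]), 'ft_force': array([-0.21318653,  0.24395127,  0.0559011 ]), 'wrist_torque': array([-0.00133906,  0.02104363, -0.03314169]), 'grip_width': 0.08541121631691921}
side [[438.9, 0.0, 261.2], [0.0, 438.9, 191.2], [0.0, 0.0, 1.0]] [[0.839, 0.434, -0.327, 0.183], [-0.543, 0.68, -0.492, -0.527], [0.009, 0.591, 0.807, 1.065], [0.0, 0.0, 0.0, 1.0]] ['K', 'extrinsics']
top [[365.5, 0.0, 256.0], [0.0, 365.5, 193.8], [0.0, 0.0, 1.0]] [[0.099, 0.971, -0.219, 0.313], [-0.995, 0.095, -0.025, -0.006], [-0.003, 0.22, 0.975, 1.164], [0.0, 0.0, 0.0, 1.0]] ['K', 'extrinsics']
wrist [[297.3, 0.0, 251.9], [0.0, 297.3, 194.2], [0.0, 0.0, 1.0]] [[0.324, -0.901, -0.29, 0.103], [0.946, 0.308, 0.1, 0.546], [-0.001, -0.307, 0.952, 0.373], [0.0, 0.0, 0.0, 1.0]] ['K', 'extrinsics']
```

View pics/side0.png

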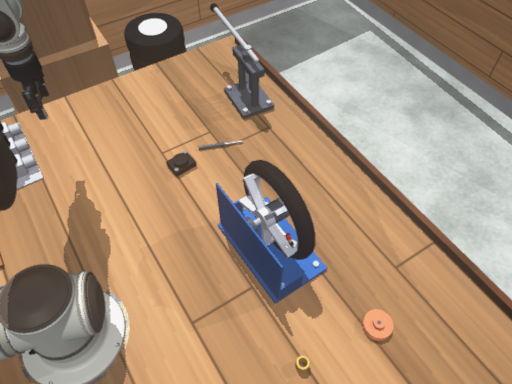

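View pics/top0.png

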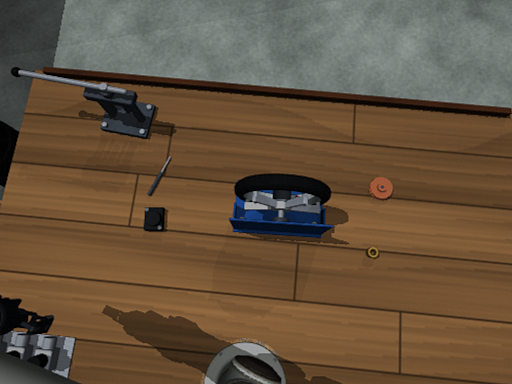

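View pics/wrist0.png

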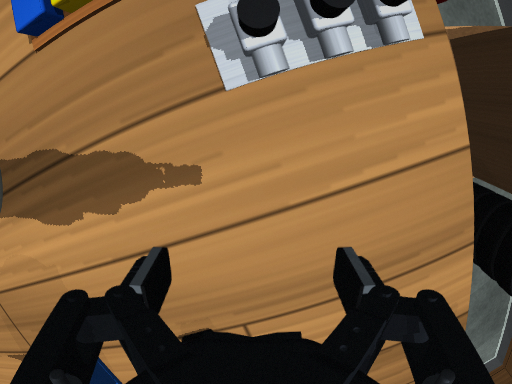

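The side view shows the stand at about (270,235), with the red cap near (289,238) low and to the right. In the top view the guard's edge runs from (230,230) to (333,230). I'll zoom in on both.

```bash
python3 - <<'E'
import cv2
a=cv2.imread("pics/side0.png")[140:310,200:340]; cv2.imwrite("pics/s0z.png",cv2.resize(a,None,fx=3.5,fy=3.5,interpolation=cv2.INTER_CUBIC))
a=cv2.imread("pics/top0.png")[160:250,220:350]; cv2.imwrite("pics/t0z.png",cv2.resize(a,None,fx=6,fy=6,interpolation=cv2.INTER_CUBIC))
E
```

```text
(no output)
```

View pics/s0z.png

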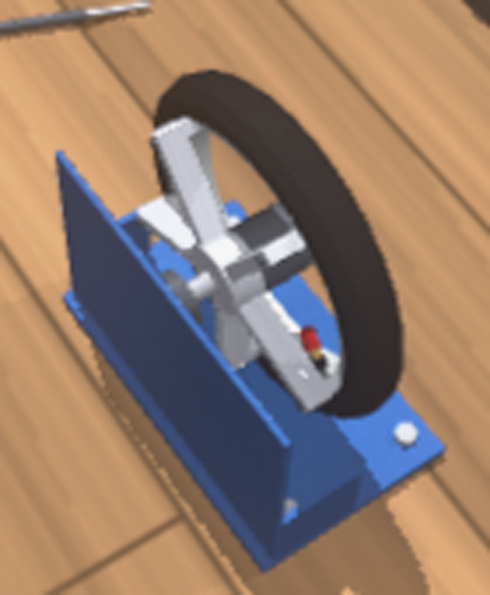

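View pics/t0z.png

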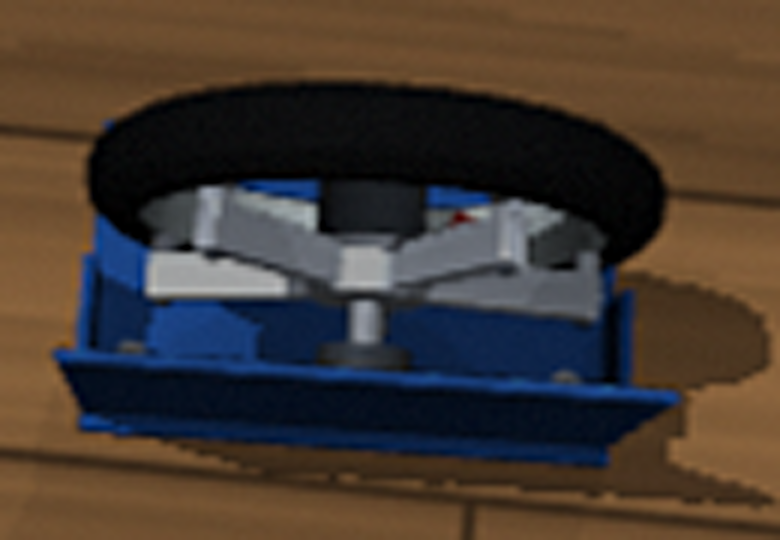

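```bash
cat > h.py <<'E'
import numpy as np, cv2
from plant import *
def ray(n,u,v,c=None):
    c=c or camera_info(n); K=c["K"];E=np.array(c["extrinsics"])
    d=np.array([(u-K[0][2])/K[0][0],-(v-K[1][2])/K[1][1],-1.]); return E[:3,3],E[:3,:3]@d
def onz(n,u,v,z):
    o,d=ray(n,u,v); return o+d*(z-o[2])/d[2]
def onplane(n,u,v,p,nn):
    o,d=ray(n,u,v); return o+d*(np.dot(p-o,nn)/np.dot(d,nn))
def proj(n,P):
    c=camera_info(n);K=c["K"];E=np.array(c["extrinsics"]);q=E[:3,:3].T@(np.array(P)-E[:3,3])
    return np.array([K[0][2]+K[0][0]*q[0]/-q[2],K[1][2]-K[1][1]*q[1]/-q[2]])
E
python3 - <<'E'
from h import *
L=[];R=[]
for n,l,r in [("side",(217.1,183.4),(282.9,268)),("top",(229.5,218.8),(333.3,226.3))]:
    a=onz(n,*l,.195);b=onz(n,*r,.195);L.append(a);R.append(b)
    print(n,a.round(4),b.round(4),np.linalg.norm(a-b),np.arctan2(*( (a-b)[[0,1]]*[-1,1])))
# base front corners top view z=.012
print(onz("top",220+80/6,160+430/6,.006),onz("top",220+606/6,160+466/6,.006))
l=np.mean(L,0);r=np.mean(R,0)
y=(l-r)/np.linalg.norm(l-r); x=np.cross(y,[0,0,1]); o=(l+r)/2+x*.088; o[2]=0
ax=o+[0,0,.17]
print("origin",o,"yaw",np.arctan2(x[1],x[0]))
np.savez("stand.npz",o=o,x=x,y=y)
def pol(n,u,v,xo):
    P=onplane(n,u,v,ax+xo*x,x)-ax; yy=P@y;zz=P[2]; print(n,"y,z",yy.round(4),zz.round(4),"r",np.hypot(yy,zz).round(4),"a",np.arctan2(-yy,zz)%(2*np.pi))
pol("side",200+310/3.5,140+332/3.5,0) #cap
pol("top",220+462/6,160+218/6,0)
print("spoke tips (front face)")
pol("side",200+170/3.5,140+132/3.5,-.048)
pol("side",200+307/3.5,140+405/3.5,-.048)
pol("top",220+208/6,160+245/6,-.048)
pol("top",220+512/6,160+265/6,-.048)
print("hub"); pol("side",200+222/3.5,140+245/3.5,-.05)
E
```

```text
side [0.4564 0.083  0.195 ] [ 0.4629 -0.1958  0.195 ] 0.278790978867401 0.023373624656893494
top [0.455 0.083 0.195] [ 0.462  -0.1944  0.195 ] 0.2775171602373114 0.025449724589861836
[0.44286698 0.08347733 0.006     ] [ 0.45118313 -0.19445779  0.006     ]
origin [ 0.54704574 -0.05391816  0.        ] yaw 0.02440929772509377
side y,z -0.0488 -0.0444 r 0.066 a 2.3096228378788446
top y,z -0.0438 -0.0367 r 0.0572 a 2.2675680984517603
spoke tips (front face)
side y,z 0.0542 0.11 r 0.1227 a 5.825493435995622
side y,z -0.1072 -0.0113 r 0.1078 a 1.6757417290131533
top y,z 0.0741 0.0896 r 0.1163 a 5.592123049748457
top y,z -0.0533 0.0937 r 0.1078 a 0.5173329686790398
hub
side y,z -0.0093 0.059 r 0.0597 a 0.15715667113190607
```

Emit:
carry_out(motion=[[[2,-4,4,0,0,0.07,-1],[4,-9,7,0,0,0.14,-1],[6.5,-14,10,0,0,0.21,-1],[9,-19,13,0,0,0.28,-1],[11.5,-24,15,0,0,0.35,-1]]], squeeze=20)

```text
time_s: 0.78
eef_pos: [0.2934, 0.2787, 0.3819]
eef_rot: [-0.012, 1.0, -0.0, 0.0]
ft_force: [1.6, 0.7, 0.0]
grip_width: -0.0001
```

```bash
python3 - <<'E'
from h import *
# red-cap centroid in both views and hub check
s=np.load("stand.npz");o,x,y=s["o"],s["x"],s["y"];ax=o+[0,0,.17]
for n,b in [("side",(260,320,210,260)),("top",(270,330,180,215))]:
    im=cv2.imread(f"pics/{n}0.png").astype(int)
    m=(im[:,:,2]>90)&(im[:,:,2]>im[:,:,1]*2)&(im[:,:,2]>im[:,:,0]*2)
    k=np.zeros_like(m);k[b[2]:b[3],b[0]:b[1]]=1
    vv,uu=np.nonzero(m&k); print(n,len(uu),uu.mean(),vv.mean())
    P=onplane(n,uu.mean(),vv.mean(),ax,x)-ax; print(P@y,P[2],np.hypot(P@y,P[2]),np.arctan2(-P@y,P[2]))
E
```

```text
side 21 287.95238095238096 236.61904761904762
-0.04725606399989857 -0.055203588878704885 0.07266754302886247 2.4336068439518797
top 0 nan nan
nan nan nan nan<stdin>:8: RuntimeWarning: Mean of empty slice.
  ret = ret.dtype.type(ret / rcount)
<stdin>:9: RuntimeWarning: Mean of empty slice.
```

Emit:
carry_out(motion=[[[2.5,-5,1,0,0,0,-1],[5,-10,2,0,0,0,-1],[7.5,-15,3,0,0,0,-1],[10,-20,4,0,0,0,-1],[12.5,-25,4.5,0,0,0,-1]]])

```text
time_s: 1.4
eef_pos: [0.4189, 0.0268, 0.4273]
eef_rot: [-0.012, 1.0, -0.0, 0.001]
ft_force: [0.9, 0.6, -0.4]
grip_width: -0.0001
```

```bash
cat >> h.py <<'E'
from scipy.spatial.transform import Rotation as Ro
s=np.load("stand.npz");so,sx,sy=s["o"],s["x"],s["y"];sax=so+np.array([0,0,.17])
def plan(wp):
    """wp: list of (theta,r,xs,phi) -> shifts from current pose"""
    S=sense();p=S["eef_pos"];R=Ro.from_quat(S["eef_rot"])
    print("t",S["time_s"],"pos",p.round(4),"F",S["ft_force"].round(1))
    q=p-sax; print("now xs %.3f ys %.3f z %.3f th %.3f r %.3f"%(q@sx,q@sy,q[2],np.arctan2(-q@sy,q[2]),np.hypot(q@sy,q[2])))
    R0=Ro.from_matrix(np.c_[-sx,sy,[0,0,-1]])
    for th,r,xs,ph in wp:
        P=sax+xs*sx-r*np.sin(th)*sy+np.array([0,0,r*np.cos(th)])
        w=(Ro.from_rotvec(ph*sx)*R0*R.inv()).as_rotvec()
        print((th,r),((P-p)*100).round(1).tolist(),w.round(2).tolist())
E
python3 - <<'E'
from h import *
print(sense()["q"])
plan([(1,.25,-.05,1),(1.0,.16,-.042,1.0),(1.0,.09,-.042,1.0)])
E
```

```text
[ 6.41289730e-02 -5.00264063e-02  4.42314729e-01  2.06158542e+00
 -3.11369718e-04  4.10850405e-02]
t 1.4 pos [0.4189 0.0268 0.4273] F [ 0.9  0.6 -0.4]
now xs -0.126 ys 0.084 z 0.257 th -0.315 r 0.271
(1, 0.25) [8.3, -29.2, -12.2] [1.0, 0.03, 0.0]
(1.0, 0.16) [8.9, -21.6, -17.1] [1.0, 0.03, 0.0]
(1.0, 0.09) [8.8, -15.7, -20.9] [1.0, 0.03, 0.0]
```

Emit:
carry_out(motion=[[[1.5,-5.5,0,0.1,0,0,-1],[3,-11,0,0.25,0.01,0,-1],[4.5,-17,0,0.4,0.01,0,-1],[6,-23,-4,0.55,0.01,0,-1],[7.5,-29,-8,0.7,0.02,0,-1]]])

```text
time_s: 2.02
eef_pos: [0.485, -0.2319, 0.3323]
eef_rot: [-0.006, 0.942, 0.334, 0.009]
ft_force: [1.6, 0.6, 0.6]
grip_width: 0.0
```

```bash
python3 - <<'E'
from h import *
print(sense()["q"])
plan([(1,.25,-.05,1),(1.0,.16,-.042,1.0),(1.0,.12,-.042,1.0),(1.0,.09,-.042,1.0)])
cv2.imwrite("pics/side1.png",grab_frame("side")[:,:,::-1])
cv2.imwrite("pics/wrist1.png",grab_frame("wrist")[:,:,::-1])
E
```

```text
[-0.70743117  0.50213474  0.73271093  2.27609777  0.50927813 -0.84505816]
t 2.025 pos [ 0.485  -0.2319  0.3323] F [1.6 0.6 0.6]
now xs -0.066 ys -0.176 z 0.162 th 0.827 r 0.240
(1, 0.25) [1.7, -3.4, -2.7] [0.32, 0.03, 0.02]
(1.0, 0.16) [2.3, 4.2, -7.6] [0.32, 0.03, 0.02]
(1.0, 0.12) [2.3, 7.6, -9.7] [0.32, 0.03, 0.02]
(1.0, 0.09) [2.2, 10.1, -11.4] [0.32, 0.03, 0.02]
```

View pics/wrist1.png

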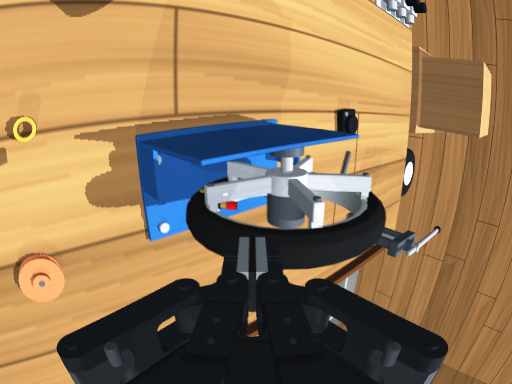

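View pics/side1.png

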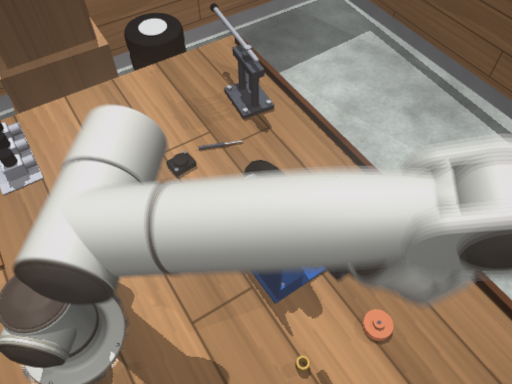

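Emit:
carry_out(motion=[[[1.5,0,-2,0,0.03,0.02,-1],[2.0,1,-4.5,0,0.03,0.02,-1],[2.2,3,-6.5,0,0.03,0.02,-1],[2.2,5,-8,0,0.03,0.02,-1],[2.2,6.5,-9,0,0.03,0.02,-1]]])

```text
time_s: 2.75
eef_pos: [0.5066, -0.1682, 0.2308]
eef_rot: [-0.006, 0.94, 0.339, -0.017]
ft_force: [0.3, 0.3, 0.3]
grip_width: 0.0
```

```bash
python3 - <<'E'
from h import *
print(sense()["q"])
plan([(1.0,.12,-.042,.7),(1.0,.09,-.042,.7),(.9,.09,-.042,.7),(.8,.09,-.042,.65),(.7,.09,-.042,.6),(.6,.09,-.042,.5)])
cv2.imwrite("pics/wrist2.png",grab_frame("wrist")[:,:,::-1])
E
```

```text
[-0.59550711  0.41714402  0.41460377  2.03493237  0.5335831  -0.73736776]
t 2.75 pos [ 0.5066 -0.1682  0.2308] F [0.3 0.3 0.3]
now xs -0.043 ys -0.113 z 0.061 th 1.078 r 0.129
(1.0, 0.12) [0.1, 1.2, 0.4] [0.01, -0.03, 0.0]
(1.0, 0.09) [0.0, 3.8, -1.2] [0.01, -0.03, 0.0]
(0.9, 0.09) [0.0, 4.3, -0.5] [0.01, -0.03, 0.0]
(0.8, 0.09) [-0.0, 4.9, 0.2] [-0.04, -0.03, 0.0]
(0.7, 0.09) [-0.0, 5.5, 0.8] [-0.09, -0.03, 0.0]
(0.6, 0.09) [-0.0, 6.2, 1.3] [-0.19, -0.03, 0.0]
```

View pics/wrist2.png

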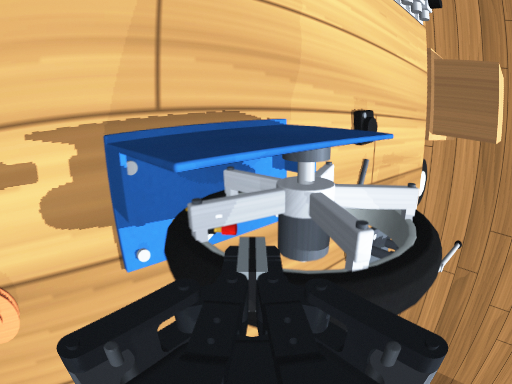

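The fingers have entered the gap between the low spoke at (190,215) and the upper spoke tip at (363,240), in front of the tyre. Next I'll move in and start pushing.

Emit:
carry_out(motion=[[[0.1,2,-0.4,0,-0.03,0,-1],[0.1,3.8,-1.2,0,-0.03,0,-1],[0.1,4.3,-0.5,0,-0.03,0,-1],[0,4.9,0.2,-0.04,-0.03,0,-1],[0,5.2,0.5,-0.07,-0.03,0,-1]]])

```text
time_s: 3.42
eef_pos: [0.5068, -0.1152, 0.2368]
eef_rot: [-0.011, 0.952, 0.305, -0.003]
ft_force: [-0.4, -0.6, 0.3]
grip_width: -0.0
```

```bash
python3 - <<'E'
from h import *
print(sense()["q"])
plan([(t,.09,-.042,min(t,.6)) for t in (.7,.6,.5,.4,.3,.2,.1)])
cv2.imwrite("pics/wrist3.png",grab_frame("wrist")[:,:,::-1])
E
```

```text
[-0.50340775  0.27081092  0.27774186  1.92098716  0.52813475 -0.61947077]
t 3.425 pos [ 0.5068 -0.1152  0.2368] F [-0.4 -0.6  0.3]
now xs -0.042 ys -0.060 z 0.067 th 0.734 r 0.090
(0.7, 0.09) [-0.0, 0.2, 0.2] [-0.02, 0.0, 0.0]
(0.6, 0.09) [-0.1, 0.9, 0.7] [-0.02, 0.0, 0.0]
(0.5, 0.09) [-0.1, 1.7, 1.2] [-0.12, -0.0, 0.0]
(0.4, 0.09) [-0.1, 2.5, 1.6] [-0.22, -0.0, 0.0]
(0.3, 0.09) [-0.1, 3.4, 1.9] [-0.32, -0.01, 0.0]
(0.2, 0.09) [-0.1, 4.2, 2.1] [-0.42, -0.01, 0.0]
(0.1, 0.09) [-0.2, 5.1, 2.3] [-0.52, -0.01, 0.0]
```

View pics/wrist3.png

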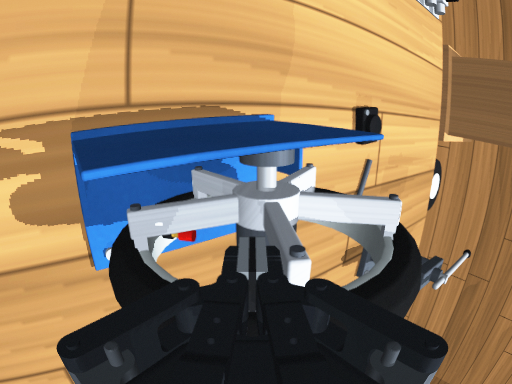

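The finger is beside the upper spoke, whose tip is at about (298,268), and there is no contact force yet. I'll push on.

Emit:
carry_out(motion=[[[0,0.5,0.4,-0.02,0,0,-1],[-0.1,0.9,0.7,-0.03,0,0,-1],[-0.1,1.3,1.0,-0.07,0,0,-1],[-0.1,1.7,1.2,-0.12,0,0,-1],[-0.1,2.1,1.4,-0.17,0,0,-1]]])

```text
time_s: 4.1
eef_pos: [0.5057, -0.0938, 0.2517]
eef_rot: [-0.011, 0.975, 0.221, -0.003]
ft_force: [-1.6, -4.4, -1.7]
grip_width: 0.0001
```

```bash
python3 - <<'E'
from h import *
print(sense()["q"])
plan([(t,.09,-.042,min(t,.6)) for t in (.4,.3,.2,.1,0,-.1)])
cv2.imwrite("pics/wrist4.png",grab_frame("wrist")[:,:,::-1])
E
```

```text
[-0.40259948  0.15928678  0.23559198  1.84314402  0.40335194 -0.46443926]
t 4.1 pos [ 0.5057 -0.0938  0.2517] F [-1.6 -4.4 -1.7]
now xs -0.042 ys -0.039 z 0.082 th 0.444 r 0.090
(0.4, 0.09) [0.0, 0.4, 0.1] [-0.05, -0.0, 0.0]
(0.3, 0.09) [0.0, 1.2, 0.4] [-0.15, -0.01, 0.0]
(0.2, 0.09) [-0.0, 2.1, 0.7] [-0.25, -0.01, 0.0]
(0.1, 0.09) [-0.0, 3.0, 0.8] [-0.35, -0.01, 0.0]
(0, 0.09) [-0.1, 3.9, 0.8] [-0.45, -0.01, 0.0]
(-0.1, 0.09) [-0.1, 4.8, 0.8] [-0.55, -0.01, 0.0]
```

View pics/wrist4.png

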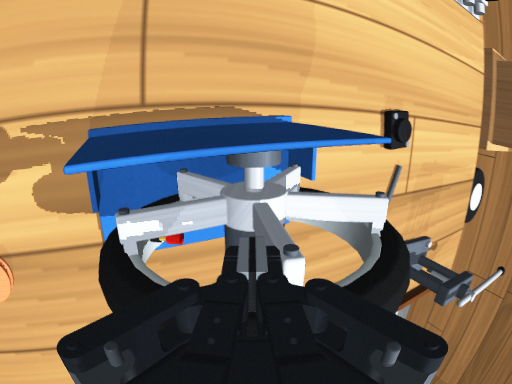

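Contact is made at about 4.7 N, which matches the grease friction. I'll keep going along the arc.

Emit:
carry_out(motion=[[[0,0.5,0.2,-0.06,0,0,-1],[0,1.0,0.3,-0.12,0,0,-1],[0,1.6,0.5,-0.19,0,0,-1],[0,2.1,0.7,-0.25,-0.01,0,-1],[0,2.6,0.8,-0.31,-0.01,0,-1]]])

```text
time_s: 4.78
eef_pos: [0.5055, -0.0669, 0.2611]
eef_rot: [-0.012, 0.998, 0.066, 0.001]
ft_force: [-2.0, -4.7, -3.6]
grip_width: -0.0004
```

```bash
python3 - <<'E'
from h import *
plan([(t,.09,-.042,min(t,.6)) for t in (.1,0,-.1,-.2,-.3,-.4)])
E
```

```text
t 4.775 pos [ 0.5055 -0.0669  0.2611] F [-2.  -4.7 -3.6]
now xs -0.042 ys -0.012 z 0.091 th 0.131 r 0.092
(0.1, 0.09) [-0.0, 0.3, -0.2] [-0.03, 0.0, 0.0]
(0, 0.09) [-0.0, 1.2, -0.1] [-0.13, -0.0, 0.0]
(-0.1, 0.09) [-0.1, 2.1, -0.2] [-0.23, -0.0, 0.0]
(-0.2, 0.09) [-0.1, 3.0, -0.3] [-0.33, -0.0, 0.0]
(-0.3, 0.09) [-0.1, 3.9, -0.5] [-0.43, -0.01, 0.0]
(-0.4, 0.09) [-0.1, 4.7, -0.8] [-0.53, -0.01, 0.0]
```

Emit:
carry_out(motion=[[[0,0.6,-0.2,-0.07,0,0,-1],[0,1.2,-0.1,-0.13,0,0,-1],[0,1.8,-0.1,-0.2,0,0,-1],[-0.1,2.4,-0.2,-0.27,0,0,-1],[-0.1,3.0,-0.3,-0.33,0,0,-1]]])

```text
time_s: 5.4
eef_pos: [0.5045, -0.0368, 0.2589]
eef_rot: [-0.011, 0.995, -0.1, -0.0]
ft_force: [0.3, -4.8, 1.6]
grip_width: -0.0002
```

```bash
python3 - <<'E'
from h import *
print(sense()["q"])
plan([(t,.09,-.042,min(t,.6)) for t in (-.2,-.3,-.4,-.45)])
cv2.imwrite("pics/wrist5.png",grab_frame("wrist")[:,:,::-1])
E
```

```text
[ 0.03999243 -0.01057993  0.11814906  1.70615547 -0.20102174  0.0176953 ]
t 5.4 pos [ 0.5045 -0.0368  0.2589] F [ 0.3 -4.8  1.6]
now xs -0.042 ys 0.018 z 0.089 th -0.202 r 0.091
(-0.2, 0.09) [0.0, -0.0, -0.1] [0.0, -0.0, 0.0]
(-0.3, 0.09) [-0.0, 0.8, -0.3] [-0.1, -0.01, 0.0]
(-0.4, 0.09) [-0.0, 1.7, -0.6] [-0.2, -0.01, 0.0]
(-0.45, 0.09) [-0.0, 2.1, -0.8] [-0.25, -0.01, 0.0]
```

View pics/wrist5.png

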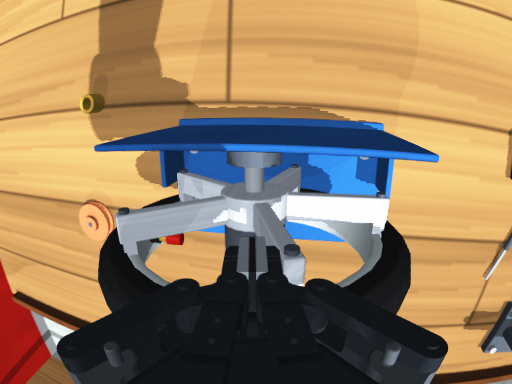

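The wheel is following the finger, and the spoke keeps its place beside it with the tip near (293,265).

Emit:
carry_out(motion=[[[0,0.5,-0.2,-0.06,0,0,-1],[0,1.0,-0.3,-0.12,0,0,-1],[0,1.5,-0.5,-0.18,-0.01,0,-1],[0,2.0,-0.7,-0.24,-0.01,0,-1],[0,2.0,-0.7,-0.24,-0.01,0,-1]]])

```text
time_s: 6.08
eef_pos: [0.5039, -0.0148, 0.2507]
eef_rot: [-0.012, 0.976, -0.219, 0.002]
ft_force: [0.1, 0.8, 0.0]
grip_width: -0.0002
```

```bash
python3 - <<'E'
from h import *
print(sense()["q"])
plan([(-.40,.09,-.042,-.4),(-.3,.13,-.045,-.3),(-.3,.17,-.05,-.3),(0,.2,-.05,0),(.6,.19,-.045,.4),(.9,.17,-.05,.7),(1.08,.13,-.042,.7)])
cv2.imwrite("pics/wrist6.png",grab_frame("wrist")[:,:,::-1])
E
```

```text
[ 0.21002543  0.02488337  0.094506    1.72919034 -0.4329893   0.20442668]
t 6.075 pos [ 0.5039 -0.0148  0.2507] F [0.1 0.8 0. ]
now xs -0.042 ys 0.040 z 0.081 th -0.461 r 0.090
(-0.4, 0.09) [0.0, -0.5, 0.2] [0.04, -0.0, -0.0]
(-0.3, 0.13) [-0.3, -0.2, 4.4] [0.14, 0.0, -0.0]
(-0.3, 0.17) [-0.8, 1.0, 8.2] [0.14, 0.0, -0.0]
(0, 0.2) [-0.7, -4.0, 11.9] [0.44, 0.01, -0.0]
(0.6, 0.19) [0.1, -14.7, 7.6] [0.84, 0.02, -0.0]
(0.9, 0.17) [-0.4, -17.3, 2.5] [1.14, 0.03, -0.0]
(1.08, 0.13) [0.4, -15.5, -1.9] [1.14, 0.03, -0.0]
```

View pics/wrist6.png

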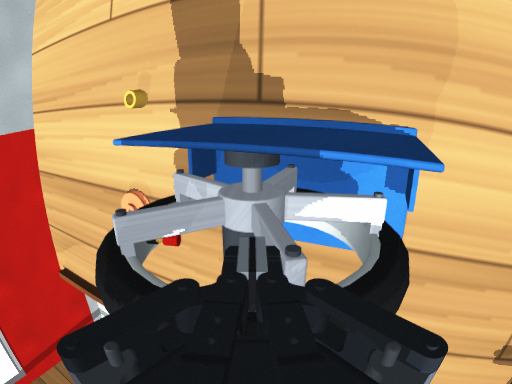

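Emit:
carry_out(motion=[[[0,-0.7,0.6,0.04,0,0,-1],[-0.3,-0.4,3.5,0.1,0,0,-1],[-0.6,0,7.5,0.2,0,0,-1],[-0.7,-3,11.5,0.35,0,0,-1],[-0.7,-8,12,0.5,0.01,0,-1]]])

```text
time_s: 6.75
eef_pos: [0.4975, -0.095, 0.3754]
eef_rot: [-0.014, 0.999, 0.032, 0.005]
ft_force: [1.6, 0.4, -0.5]
grip_width: -0.0001
```

```bash
python3 - <<'E'
from h import *
plan([(.4,.22,-.045,.3),(.6,.22,-.045,.4),(.9,.20,-.05,.7),(1.08,.15,-.042,.7),(1.08,.13,-.042,.7)])
cv2.imwrite("pics/wrist7.png",grab_frame("wrist")[:,:,::-1])
E
```

```text
t 6.75 pos [ 0.4975 -0.095   0.3754] F [ 1.6  0.4 -0.5]
now xs -0.050 ys -0.040 z 0.205 th 0.192 r 0.209
(0.4, 0.22) [0.7, -4.6, -0.3] [0.23, 0.02, -0.0]
(0.6, 0.22) [0.8, -8.4, -2.4] [0.33, 0.02, -0.0]
(0.9, 0.2) [0.3, -11.7, -8.1] [0.63, 0.03, 0.0]
(1.08, 0.15) [1.1, -9.2, -13.5] [0.63, 0.03, 0.0]
(1.08, 0.13) [1.0, -7.5, -14.4] [0.63, 0.03, 0.0]
```

View pics/wrist7.png

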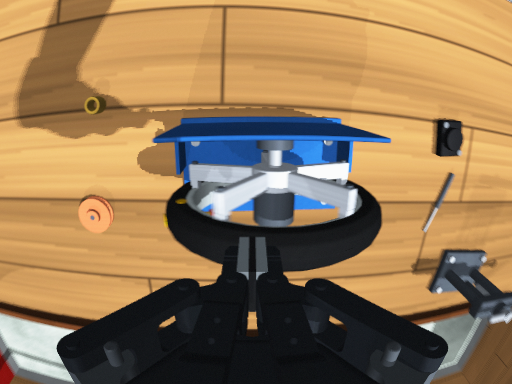

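After push one, the upper spokes sit at about (220,210) and (348,205), with the valve's yellow dot at about (168,215) on the right-hand side. I'll enter behind the right-hand spoke.

Emit:
carry_out(motion=[[[0.7,-5,-0.5,0.16,0.02,0,-1],[0.8,-9,-3,0.3,0.02,0,-1],[0.7,-11.5,-7,0.45,0.03,0,-1],[0.7,-11.2,-10.5,0.6,0.03,0,-1],[0.9,-8.5,-14,0.63,0.03,0,-1]]])

```text
time_s: 7.42
eef_pos: [0.5053, -0.1936, 0.2285]
eef_rot: [-0.002, 0.938, 0.346, -0.01]
ft_force: [0.7, -0.7, 0.0]
grip_width: -0.0002
```

```bash
python3 - <<'E'
from h import *
plan([(1.08,.13,-.042,.7),(1.02,.09,-.042,.7),(.95,.09,-.042,.7),(.88,.09,-.042,.65),(.8,.09,-.042,.6),(.7,.09,-.042,.6)])
cv2.imwrite("pics/wrist8.png",grab_frame("wrist")[:,:,::-1])
E
```

```text
t 7.425 pos [ 0.5053 -0.1936  0.2285] F [ 0.7 -0.7  0. ]
now xs -0.045 ys -0.139 z 0.059 th 1.171 r 0.150
(1.08, 0.13) [0.3, 2.4, 0.3] [-0.01, -0.02, 0.01]
(1.02, 0.09) [0.2, 6.2, -1.1] [-0.01, -0.02, 0.01]
(0.95, 0.09) [0.2, 6.6, -0.6] [-0.01, -0.02, 0.01]
(0.88, 0.09) [0.1, 6.9, -0.1] [-0.06, -0.02, 0.01]
(0.8, 0.09) [0.1, 7.4, 0.4] [-0.11, -0.02, 0.02]
(0.7, 0.09) [0.1, 8.1, 1.0] [-0.11, -0.02, 0.02]
```

View pics/wrist8.png

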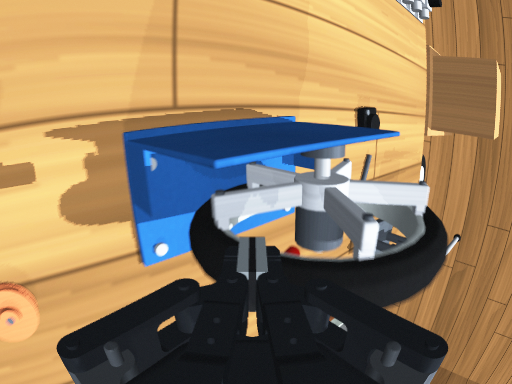

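The red cap at about (293,250) lies in the gap behind the fingers, 25 mm clear in x. I'll keep x at −42 mm.

Emit:
carry_out(motion=[[[0.2,3,-0.2,0,-0.02,0.01,-1],[0.2,6,-1.0,0,-0.02,0.01,-1],[0.1,6.6,-0.6,-0.01,-0.02,0.01,-1],[0.1,7.0,-0.1,-0.06,-0.02,0.01,-1],[0.1,7.4,0.4,-0.11,-0.02,0.02,-1]]])

```text
time_s: 8.1
eef_pos: [0.5053, -0.1161, 0.2294]
eef_rot: [-0.014, 0.956, 0.294, -0.006]
ft_force: [-0.2, -0.5, -3.3]
grip_width: -0.0001
```

```bash
python3 - <<'E'
from h import *
plan([(t,.09,-.042,min(t,.6)) for t in (.7,.6,.5,.4,.3,.2,.1)])
E
```

```text
t 8.1 pos [ 0.5053 -0.1161  0.2294] F [-0.2 -0.5 -3.3]
now xs -0.043 ys -0.061 z 0.059 th 0.800 r 0.085
(0.7, 0.09) [0.1, 0.3, 0.9] [0.0, -0.0, -0.01]
(0.6, 0.09) [0.1, 1.0, 1.5] [0.0, -0.0, -0.01]
(0.5, 0.09) [0.1, 1.8, 2.0] [-0.1, -0.01, -0.01]
(0.4, 0.09) [0.1, 2.6, 2.4] [-0.2, -0.01, -0.01]
(0.3, 0.09) [0.0, 3.5, 2.7] [-0.3, -0.01, -0.01]
(0.2, 0.09) [0.0, 4.3, 2.9] [-0.4, -0.01, -0.01]
(0.1, 0.09) [-0.0, 5.2, 3.0] [-0.5, -0.02, -0.01]
```

Emit:
carry_out(motion=[[[0.1,0.2,0.6,0,0,0,-1],[0.1,0.6,1.2,0,0,0,-1],[0.1,1.0,1.5,0,0,0,-1],[0.1,1.4,1.8,-0.05,0,0,-1],[0.1,1.8,2.0,-0.1,0,-0.01,-1]]])

```text
time_s: 8.72
eef_pos: [0.5061, -0.0984, 0.2491]
eef_rot: [-0.009, 0.969, 0.245, -0.006]
ft_force: [-2.2, -3.6, -2.2]
grip_width: -0.0002
```

```bash
python3 - <<'E'
from h import *
plan([(t,.09,-.042,min(t,.6)) for t in (.4,.3,.2,.1,0,-.1)])
E
```

```text
t 8.725 pos [ 0.5061 -0.0984  0.2491] F [-2.2 -3.6 -2.2]
now xs -0.042 ys -0.043 z 0.079 th 0.502 r 0.090
(0.4, 0.09) [-0.0, 0.8, 0.4] [-0.1, -0.01, 0.01]
(0.3, 0.09) [-0.0, 1.7, 0.7] [-0.2, -0.01, 0.01]
(0.2, 0.09) [-0.1, 2.6, 0.9] [-0.3, -0.01, 0.01]
(0.1, 0.09) [-0.1, 3.4, 1.0] [-0.4, -0.02, 0.01]
(0, 0.09) [-0.1, 4.3, 1.1] [-0.5, -0.02, 0.01]
(-0.1, 0.09) [-0.1, 5.2, 1.0] [-0.6, -0.02, 0.01]
```

Emit:
carry_out(motion=[[[0,0.6,0.3,-0.08,0,0,-1],[0,1.3,0.5,-0.15,-0.01,0,-1],[0,1.9,0.7,-0.23,-0.01,0.01,-1],[-0.1,2.6,0.9,-0.3,-0.01,0.01,-1],[-0.1,3.2,1.0,-0.38,-0.02,0.01,-1]]])

```text
time_s: 9.35
eef_pos: [0.5053, -0.0665, 0.2597]
eef_rot: [-0.014, 0.998, 0.057, 0.001]
ft_force: [1.0, -4.0, 0.1]
grip_width: 0.0003
```

```bash
python3 - <<'E'
from h import *
plan([(t,.09,-.042,min(t,.6)) for t in (.1,0,-.1,-.2,-.3,-.35)])
E
```

```text
t 9.35 pos [ 0.5053 -0.0665  0.2597] F [ 1.  -4.   0.1]
now xs -0.042 ys -0.012 z 0.090 th 0.128 r 0.090
(0.1, 0.09) [-0.0, 0.3, -0.0] [-0.01, 0.0, -0.0]
(0, 0.09) [-0.0, 1.2, 0.0] [-0.11, 0.0, -0.0]
(-0.1, 0.09) [-0.0, 2.1, -0.0] [-0.21, -0.0, -0.0]
(-0.2, 0.09) [-0.1, 2.9, -0.2] [-0.31, -0.0, -0.0]
(-0.3, 0.09) [-0.1, 3.8, -0.4] [-0.41, -0.01, -0.0]
(-0.35, 0.09) [-0.1, 4.2, -0.5] [-0.46, -0.01, -0.0]
```

Emit:
carry_out(motion=[[[0,0.7,0,-0.07,0,0,-1],[0,1.4,0,-0.14,0,0,-1],[0,2.1,0,-0.21,0,0,-1],[-0.1,2.8,-0.2,-0.29,0,0,-1],[-0.1,3.2,-0.3,-0.34,-0.01,0,-1]]])

```text
time_s: 9.98
eef_pos: [0.5042, -0.034, 0.2573]
eef_rot: [-0.015, 0.993, -0.114, 0.004]
ft_force: [-0.8, -3.2, 3.9]
grip_width: -0.0002
```

```bash
python3 - <<'E'
from h import *
plan([(t,.09,-.042,min(t,.6)) for t in (-.2,-.25,-.3,-.35)])
c=camera_info("wrist"); np.savez("w9.npz",K=c["K"],E=c["extrinsics"])
cv2.imwrite("pics/wrist9.png",grab_frame("wrist")[:,:,::-1])
cv2.imwrite("pics/top9.png",grab_frame("top")[:,:,::-1])
cv2.imwrite("pics/side9.png",grab_frame("side")[:,:,::-1])
a=cv2.imread("pics/top9.png")[150:260,210:360];b=cv2.imread("pics/side9.png")[140:310,200:340]
cv2.imwrite("pics/c9.png",np.hstack([cv2.resize(a,(480,352)),cv2.resize(b,(290,352))]))
E
```

```text
t 9.975 pos [ 0.5042 -0.034   0.2573] F [-0.8 -3.2  3.9]
now xs -0.042 ys 0.021 z 0.087 th -0.236 r 0.090
(-0.2, 0.09) [0.0, -0.3, 0.1] [0.03, 0.01, -0.01]
(-0.25, 0.09) [0.0, 0.1, -0.0] [-0.02, 0.0, -0.01]
(-0.3, 0.09) [0.0, 0.6, -0.1] [-0.07, 0.0, -0.01]
(-0.35, 0.09) [0.0, 1.0, -0.3] [-0.12, 0.0, -0.01]
```

View pics/wrist9.png

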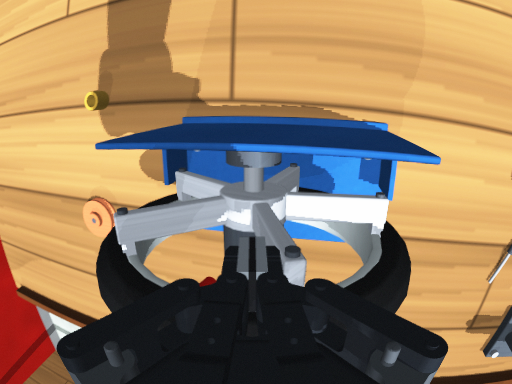

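View pics/c9.png

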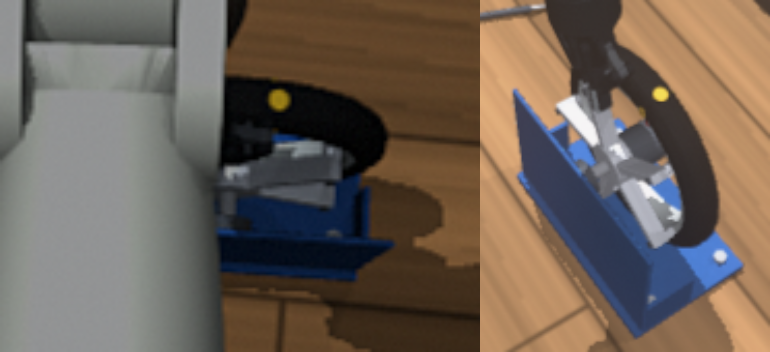

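The yellow tread dot shows in both fixed views, right of the top: (280,100) in the top crop and (661,95) in the side crop. I'll triangulate it.

```bash
cat >> h.py <<'E'
def ydot(tag,boxes={"top":(225,150,345,215),"side":(225,140,330,240)}):
    rays=[]
    for n in ("top","side"):
        im=cv2.imread(f"pics/{n}{tag}.png"); h=cv2.cvtColor(im,cv2.COLOR_BGR2HSV)
        m=cv2.inRange(h,(20,170,110),(35,255,255)); u0,v0,u1,v1=boxes[n]
        k=np.zeros_like(m);k[v0:v1,u0:u1]=m[v0:v1,u0:u1]
        N,L,st,ce=cv2.connectedComponentsWithStats(k)
        for i in range(1,N):
            if st[i,4]<6: continue
            P=onplane(n,*ce[i],sax,sx)-sax
            print(n,"area",st[i,4],"px",ce[i].round(1),"plane0: ys %.4f z %.4f r %.4f a %.3f"%(P@sy,P[2],np.hypot(P@sy,P[2]),np.arctan2(-P@sy,P[2])))
        if N>1:
            i=1+np.argmax(st[1:,4]); rays.append(ray(n,*ce[i]))
    if len(rays)==2:
        (o1,d1),(o2,d2)=rays; t=np.linalg.lstsq(np.c_[d1,-d2],o2-o1,rcond=None)[0]
        A=o1+t[0]*d1;B=o2+t[1]*d2;P=(A+B)/2-sax
        print("tri gap %.4f xs %.4f ys %.4f z %.4f r %.4f a %.3f"%(np.linalg.norm(A-B),P@sx,P@sy,P[2],np.hypot(P@sy,P[2]),np.arctan2(-P@sy,P[2])))
E
python3 -c "
from h import *
ydot('9')"
```

```text
top area 27 px [296.7 180.6] plane0: ys -0.0249 z 0.1360 r 0.1383 a 0.181
tri gap 0.0048 xs 0.0008 ys -0.0252 z 0.1245 r 0.1270 a 0.200
```

Emit:
carry_out(motion=[[[0,0.4,-0.1,-0.04,0,0,-1],[0,0.8,-0.2,-0.08,0,0,-1],[0,1.1,-0.3,-0.13,0,0,-1],[0,1.3,-0.4,-0.15,0,0,-1],[0,1.3,-0.4,-0.15,0,0,-1]]])

```text
time_s: 10.75
eef_pos: [0.5039, -0.0205, 0.2524]
eef_rot: [-0.016, 0.982, -0.186, 0.002]
ft_force: [-1.1, -0.1, 1.4]
grip_width: 0.0003
```

```bash
python3 - <<'E'
from h import *
plan([(-.41,.09,-.042,-.4),(-.42,.09,-.042,-.4),(-.43,.09,-.042,-.4)])
for n in ("top","side"): cv2.imwrite(f"pics/{n}10.png",grab_frame(n)[:,:,::-1])
ydot('10')
a=cv2.imread("pics/top10.png")[150:260,210:360];b=cv2.imread("pics/side10.png")[140:310,200:340]
cv2.imwrite("pics/c10.png",np.hstack([cv2.resize(a,(480,352)),cv2.resize(b,(290,352))]))
E
```

```text
t 10.75 pos [ 0.5039 -0.0205  0.2524] F [-1.1 -0.1  1.4]
now xs -0.042 ys 0.034 z 0.082 th -0.396 r 0.089
(-0.41, 0.09) [0.0, 0.1, 0.0] [-0.03, -0.0, -0.01]
(-0.42, 0.09) [0.0, 0.2, -0.0] [-0.03, -0.0, -0.01]
(-0.43, 0.09) [0.0, 0.3, -0.1] [-0.03, -0.0, -0.01]
top area 29 px [288.6 179.7] plane0: ys -0.0049 z 0.1387 r 0.1387 a 0.035
```

View pics/c10.png

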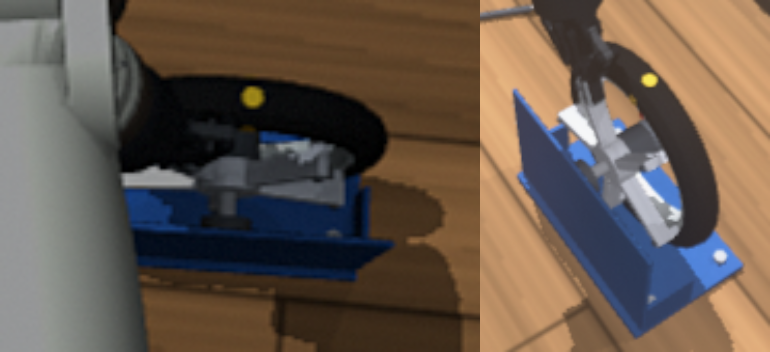

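```bash
python3 - <<'E'
from h import *
for t in ("9","10"):
    im=cv2.imread(f"pics/side{t}.png"); h=cv2.cvtColor(im,cv2.COLOR_BGR2HSV)
    m=cv2.inRange(h,(20,140,100),(36,255,255)); N,L,st,ce=cv2.connectedComponentsWithStats(m)
    for i in range(1,N):
        if 225<ce[i][0]<320 and 140<ce[i][1]<240:
            P=onplane("side",*ce[i],sax,sx)-sax; print(t,st[i,4],ce[i],P@sy,P[2],np.arctan2(-P@sy,P[2]))
# where would a perfect dot (a=0) project, top & side
for n in ("top","side"): print(n,proj(n,sax+[0,0,.135]),proj(n,sax+[0,0,.135]-.005*sy))
E
```

```text
9 46 [286.63043478 185.10869565] -0.024046273192760873 0.13277332652540288 0.17916567773256278
9 2 [277.5 192.5] 0.006004273576307868 0.0711984671143501 -0.0841324330958519
9 1 [279. 195.] -0.0001673704720402136 0.06837444645099491 0.0024478463290830673
10 43 [281.41860465 178.18604651] -0.004415067308193952 0.13636056973164226 0.032366581293908535
10 3 [273.66666667 188.33333333] 0.02136705581484989 0.07026294107906808 -0.29521524813027084
top [286.44710262 179.96925633] [288.50308042 180.11517098]
side [280.21312924 177.25120223] [281.54643424 178.74224421]
```

Emit:
carry_out(motion=[[[0,0.1,0,-0.01,0,0,-1],[0,0.2,-0.1,-0.02,0,0,-1],[0,0.3,-0.1,-0.03,0,0,-1],[0,0.3,-0.1,-0.03,0,0,-1]]])

```text
time_s: 11.35
eef_pos: [0.5041, -0.0174, 0.2513]
eef_rot: [-0.016, 0.98, -0.201, 0.002]
ft_force: [-0.5, -3.3, 0.7]
grip_width: -0.0001
```

```bash
python3 - <<'E'
from h import *
plan([(-.35,.10,-.042,-.4),(-.35,.13,-.045,-.35),(-.3,.17,-.05,-.3)])
for n in ("top","side"): cv2.imwrite(f"pics/{n}11.png",grab_frame(n)[:,:,::-1])
ydot('11')
E
```

```text
t 11.35 pos [ 0.5041 -0.0174  0.2513] F [-0.5 -3.3  0.7]
now xs -0.042 ys 0.038 z 0.081 th -0.433 r 0.090
(-0.35, 0.1) [0.0, -0.3, 1.3] [0.0, -0.0, -0.01]
(-0.35, 0.13) [-0.3, 0.7, 4.1] [0.05, -0.0, -0.01]
(-0.3, 0.17) [-0.8, 1.2, 8.1] [0.1, 0.0, -0.01]
top area 30 px [286.6 179.6] plane0: ys -0.0002 z 0.1382 r 0.1382 a 0.001
```

The top view puts the dot at 0.001 rad. I'll retract clear and check the wheel with nothing in the way.

Emit:
carry_out(motion=[[[0,-0.7,0.6,0,0,0,-1],[-0.2,-0.4,3.0,0.03,0,0,-1],[-0.5,0.6,7.0,0.1,0,0,-1],[-1.5,4,11.5,0.2,0,0,-1],[-3.0,9.5,14,0.3,0,0,-1]]])

```text
time_s: 12.08
eef_pos: [0.4739, 0.0779, 0.3941]
eef_rot: [-0.014, 0.999, -0.049, 0.006]
ft_force: [1.7, 0.3, 0.3]
grip_width: -0.0001
```

Emit:
carry_out(motion=[[[-3,5,0,0,0,0,-1],[-6,10,0,0.05,0,0,-1],[-9,15,0,0.1,0,0,-1],[-12,20,0,0.1,0,0,-1],[-15,25,0,0.1,0,0,-1]]])

```text
time_s: 12.7
eef_pos: [0.3227, 0.3291, 0.3948]
eef_rot: [-0.014, 1.0, 0.001, 0.007]
ft_force: [0.8, -0.1, -0.7]
grip_width: -0.0
```

```bash
python3 - <<'E'
from h import *
print(sense()["eef_pos"],sense()["time_s"])
for n in ("top","side"): cv2.imwrite(f"pics/{n}12.png",grab_frame(n)[:,:,::-1])
ydot('12')
im=cv2.imread("pics/side12.png"); h=cv2.cvtColor(im,cv2.COLOR_BGR2HSV)
m=cv2.inRange(h,(20,140,100),(36,255,255)); N,L,st,ce=cv2.connectedComponentsWithStats(m)
for i in range(1,N):
  if 225<ce[i][0]<320 and 140<ce[i][1]<240:
    P=onplane("side",*ce[i],sax,sx)-sax; print("side",st[i,4],ce[i],P@sy,P[2],np.arctan2(-P@sy,P[2]))
a=cv2.imread("pics/top12.png")[150:260,210:360];b=cv2.imread("pics/side12.png")[140:310,200:340]
cv2.imwrite("pics/c12.png",np.hstack([cv2.resize(a,(480,352),interpolation=cv2.INTER_CUBIC),cv2.resize(b,(290,352),interpolation=cv2.INTER_CUBIC)]))
E
```

```text
[0.32273313 0.32909895 0.39483915] 12.7
top area 31 px [286.6 179.5] plane0: ys -0.0000 z 0.1390 r 0.1390 a 0.000
side 41 [280.24390244 176.7804878 ] 9.069229178156347e-06 0.13666636315597938 -6.636036077504152e-05
```

View pics/c12.png

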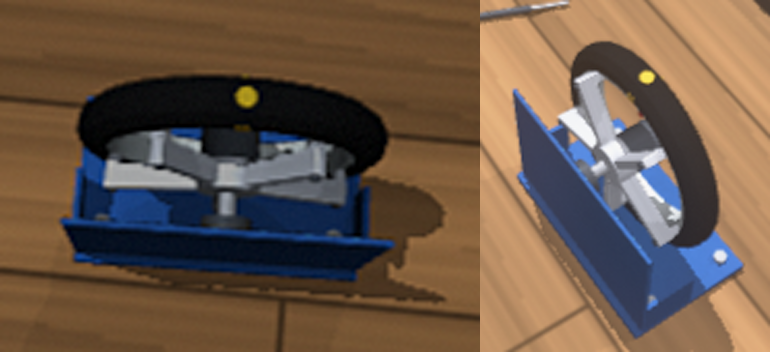

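View pics/side12.png

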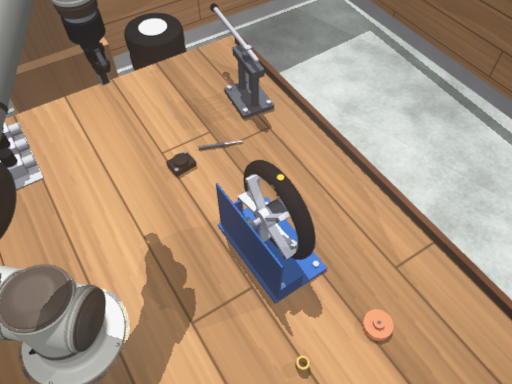

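The dot sits on the stand's vertical in both views. As an independent check, I'll test the spoke tips and tyre extents for symmetry about the axle.

```bash
python3 - <<'E'
from h import *
im=cv2.imread("pics/top12.png")
cv2.imwrite("pics/t12z.png",cv2.resize(im[165:235,225:345],None,fx=6.5,fy=6.5,interpolation=cv2.INTER_CUBIC))
g=im.max(2)
m=(g<45).astype(np.uint8); m[:165]=0;m[215:]=0;m[:,:225]=0;m[:,345:]=0
N,L,st,ce=cv2.connectedComponentsWithStats(m);i=1+np.argmax(st[1:,4]);print("tyre bbox",st[i])
def P(xs,r,a): return sax+xs*sx-r*np.sin(a)*sy+np.array([0,0,r*np.cos(a)])
pts=np.array([proj("top",P(x,.135,a)) for x in(-.02,.02) for a in np.linspace(0,6.28,200)])
print("pred tyre u",pts[:,0].min(),pts[:,0].max(),"v",pts[:,1].min(),pts[:,1].max())
for s in (1,-1):
  for x in(-.048,-.026): print("tip",s,x,((proj("top",P(x,.112,s*np.pi/5))-[225,165])*6.5+3).round(0))
E
```

```text
tyre bbox [ 234  174   97   32 1743]
pred tyre u 233.7668030102033 332.2985150932738 v 171.5846628668114 208.82403473027256
tip 1 -0.048 [556. 261.]
tip 1 -0.026 [559. 206.]
tip -1 -0.048 [217. 237.]
tip -1 -0.026 [221. 182.]
```

View pics/t12z.png

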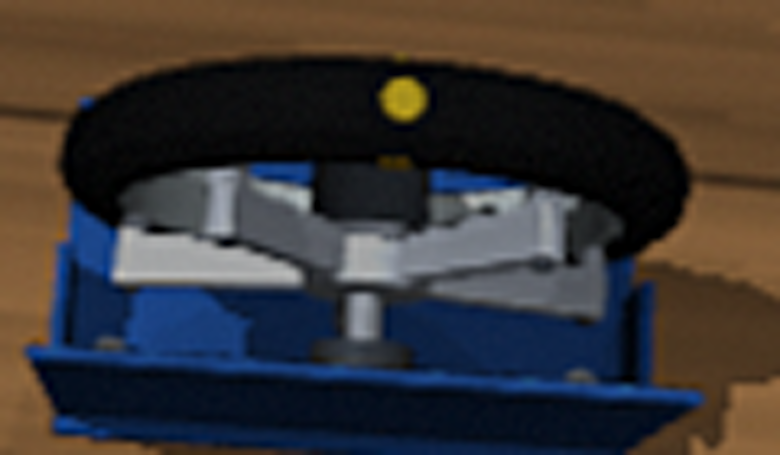

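Emit:
carry_out(motion=[[[0,0,0,0,0,0,-1],[0,0,0,0,0,0,-1]]])

```text
time_s: 13.05
eef_pos: [0.3218, 0.3309, 0.3943]
eef_rot: [-0.016, 1.0, 0.001, 0.006]
ft_force: [-0.8, 0.3, -0.4]
grip_width: -0.0001
```

```bash
python3 - <<'E'
from h import *
S=sense();print(abs(S["qd"]).max(),S["ft_force"])
for n in ("top","side"): cv2.imwrite(f"pics/{n}13.png",grab_frame(n)[:,:,::-1])
ydot('13')
print(sign_off())
E
```

```text
0.013443275230302733 [-0.82873045  0.33580286 -0.37986633]
top area 31 px [286.6 179.5] plane0: ys -0.0000 z 0.1390 r 0.1390 a 0.000
the job is handed in; nothing more can be done
None
```

I turned the wheel anticlockwise, from about 2.43 rad to twelve o'clock, by pushing two spokes in turn with the shut fingertips. Contact force stayed around 4 to 6 N in the readings, in line with the grease friction. I then backed the arm off to the left, clear of the wheel, and handed the job in at about 13 s.

**Valve position:** the yellow dot on the tread measured 0.000 rad in both the top and side views after I backed off, and the top view gave the same reading just before hand-in. Spoke tips and tyre edges agree with this to about 0.01 rad, roughly 1 mm of sideways offset.

**Clearance:** by the computed path, the fingers stayed about 11 mm clear of the tyre and 25 mm clear of the valve. The final pictures show the punch, pulley, bushing and cover where they started.

**Checks that disagreed or fell short:**
- The dot's radius came out at 137–139 mm instead of 135 mm, a small calibration error that does not shift the angle.
- My side-view dot detection missed the dot at its first, stricter colour setting. A looser setting found it. The last check before hand-in used the top view only.

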